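# Lay the games case on its back and spring its lid

## Robot

A 7-joint arm with a two-finger parallel gripper is mounted at the origin on the work surface. World frame = base frame: x ahead of the robot, y to its left, z up, the work surface at z = 0. Lengths are in m, angles in rad, forces in N, time in s.
With the tool pointing down it reaches from about 0.4 to 0.85 m from the base axis. Payload 4.5 kg.
Tool frame: the origin (TCP) lies at the very end of the fingers, on their centre line; the grasp point (between the pads) lies 19 mm behind it (env.tcp_to_grasp is the distance from the TCP to the grasp point, in m); z points along the fingers, y is the direction in which the jaws open and shut (so a half turn about z gives the same grasp; the last joint's range is limited). The gripper opens to 88 mm and grips with 3 to 60 N. Pads are 18 mm wide; open, the fingers measure 123 mm over their backs; the gripper's body (75 mm by 187 mm) begins 45 mm behind the grasp point.
Start: joints at [1.266, 0.689, -0.195, 1.565, 0.157, 0.902, -0.215], TCP at [0.208, -0.589, 0.239] pointing down, gripper open.
Joint ranges: [-3.01, 3.01], [-0.46, 2.08], [-1.47, 1.51], [0.13, 2.56], [-1, 4.14], [0.04, 2.09], [-2.66, 2.66]. Speed limits (rad/s): [2.57, 2.57, 3.14, 3.14, 3.14, 3.14, 3.14].

## Interface

Orientations are given as a unit quaternion [w, x, y, z].
In Python, from rig import env, planner, read_camera, get_calibration gives the robot as it stands. Calls block until the motion is done:
- env.move_to(position, orientation): joint-space move of the TCP to a pose.
- env.line_to(position, speed=0.15, attitude=None): straight line of the TCP; attitude=None keeps the orientation; speed is the mean speed in m/s.
- env.goto_joints(angles): joint-space move.
- env.set_gripper(opening, squeeze=None): finger opening in m; squeeze is the grip in N (None keeps the last); returns when the fingers have stopped.
- env.wait(seconds).
- planner.solve_ik(position, orientation): joint angles nearest the present ones, or None.
- read_camera(name): name is "side" or "top" or "wrist"; returns the picture (480x640x3 uint8, blue, green, red); there is no depth.
- get_calibration(name): a dict with "fov_y" (degrees; the focal length in pixels is half the picture's height over the tangent of half this angle, whatever the lens; pixels are square), "cx", "cy" (the principal point, pixels), "extrinsics" (4x4, takes a point from camera to world coordinates). Camera axes: x right, y down, z forward; pixel columns grow to the right and rows downward; lengths in m; the calibration is good to about 2 mm. A picture is of the moment at which its call begins: read the wrist's pose just before it. get_calibration takes no time and is no camera call; for the wrist camera it gives the pose at the moment of the call.
A pose or a line that the arm cannot do raises env.MotionError and nothing moves.
- env.job_done(): hands the job in, once; it reports no verdict.
Readings, each from a call of its own:
- env.current_time(): time.
- env.current_joint_positions(): joint angles.
- env.current_qvel(): joint speeds.
- env.current_effort(): joint torques, N m.
- env.current_tool_pos(): TCP position.
- env.current_ee_rot(): TCP orientation.
- env.current_ft_force(): force on the tool from outside, world axes, zero at the start.
- env.current_wrist_torque(): the same for the moment, N m.
- env.current_finger_gap(): finger opening in m.
Only numpy, scipy, OpenCV 4.12 (cv2) and the standard library are available. Lean on these libraries where they do the work, as an engineer would, in place of code of your own. Each camera call takes 0.05 s, during which the arm holds its last target. There are 200 camera calls.

## Task

Get the games ready: first move the wooden ludo cup off the play board and stand it upright on the cork coaster. Then, with its foot blocked by the board's edge, tip the tall games case over so that it lies on its back on the play board, and after that pinch its two catch buttons together so that the lid springs up, and leave it open. Do not touch the clip lamp, and leave the other things on the table where they are.

Things in the scene. Friction and masses are not known exactly. Their poses are not given: they have to be found in the camera images.
- board: fixed wooden play board flat on the table, 250 mm (its x) by 240 mm (its y), 12 mm thick; origin at the centre of its underside, z up. The case stands just off the middle of its -x edge, whose 12 mm step blocks the foot of the case; the case is to fall along the board's +x.
- case: grey hard plastic games case, about 0.5 kg (varies), standing on end: 90 mm (its x) by 150 mm (its y) by 220 mm tall (its z), too wide to grip; origin at the centre of its 90 x 150 mm foot. Its front (-x side) carries lid and catch and faces away from the board; its back (+x side) stands 2 to 6 mm from the board's -x edge.
- case_mid (a point): the centre of the case, 110 mm up from its foot; axes as the case. Lying on its back, the case has its front up, its own x pointing down and its z along the board's +x. In falling, its foot may slip back up to about 50 mm from the board's edge: read the pose again.
- catch (a point): midway between the two catch buttons, at x = -58, y = 0, z = 158 mm in the case's frame, 13 mm proud of the front face; axes as the case. The buttons are black pads facing each other across the case's y, outer faces 42 mm apart; each is 9 mm thick, 16 mm long (along z, 150 to 166 mm) and stands 2 to 24 mm proud of the front face. Pinch them together.
- button_a (a joint): inward travel of the catch button on the case's +y side, m: 0 out, 0.007 fully in; sprung, 2.4 N to start and 5.2 N fully in. The lid is freed only while both buttons are in by more than about 4.5 mm.
- button_b (a joint): the same for the button on the case's -y side
- lid (a joint): opening of the case's sprung lid, rad: 0 shut, 0.6 fully open. The lid is a 134 x 98 mm plate in the case's front, hinged along the case's y 15 mm above the foot; freed by the catch it springs up by itself and stays up.
- lamp: fixed black clip lamp clipped to the board's -y edge (a clip block 50 x 45 x 30 mm); origin on the table at the middle of that clip block. A thin stem rises from it to 0.355 m and reaches over the board to the lamp's head. It must not be touched.
- lamp_head (a point): the middle of the underside of the lamp's head, 270 mm above the table, over the board; the head is a shade 80 mm across and 55 mm high, too low for a gripper standing upright beneath it or at the catch: lean the tool 25 to 50 degrees, its upper end towards the board's +x
- cup: wooden ludo cup, open at the top, 51 mm across and 70 mm high, wall 4 mm, 70 g; origin at the centre of its underside; it stands upright on the play board where the case is to fall
- coaster: fixed round cork coaster 100 mm across, 6 mm thick; origin at the centre of its underside on the table
- pencil_pot: bystander: red hard silicone pencil pot, 74 mm across, 100 mm high, pencils to 160 mm; origin at the centre of its underside
- stapler: bystander: steel mini stapler, 65 x 24 x 32 mm, long along its x; origin at the centre of its underside
- whistle: bystander: white plastic whistle, 45 x 18 x 22 mm; origin under its round chamber
- mug: bystander: white mug 78 mm across, 88 mm high, handle at its +y; origin at the centre of its underside
- jar: bystander: glass jar 64 mm across, 85 mm high; origin at the centre of its underside
- case_top (a point): middle of the top edge of the case's front face (case x = -45 mm, z = 220 mm). Push here along the board's +x: the face is bare from z = 170 to 220 mm. The case balances when leaning about 25 degrees, this edge having moved about 95 mm, and then falls by itself.
- lid_tabs (a point): midway between the lid's two steel tabs (case z 112 to 128 mm, y +-13 to +-22 mm), which the hooked arms of the buttons hold down; the tabs must stay clear of the fingers, to rise.
Things that resemble listed ones, but are neither listed nor needed, are in the scene too. Leave any red look-alike of the case alone.

How it is judged:
By the outcome, as a careful person would: the job done as asked, in the order asked, and still so for the second after the job is handed in, with the robot touching nothing.
It also fails if it takes over 72 s, if anything falls off the work surface, if the arm or the gripper's body presses on something with over 40 N, if the wrist force passes 120 N, or if a joint passes its speed limit or range.

## Working session

There is one attempt and no reset: what is moved stays moved. The work goes in short steps, each a Python script; the robot and the scene stay as the last script left them, time stands still between calls to the robot, and variables do not carry over. Pictures are saved under pics/ and viewed, about 8 in all and at most 12, crops included, and the job is handed in when it is done.

```bash
ls; mkdir -p pics
cat > h.py <<'E'
import numpy as np, cv2
from scipy.spatial.transform import Rotation as R
from rig import env, planner, read_camera, get_calibration
def cal(n):
    c=get_calibration(n); f=240/np.tan(np.radians(c["fov_y"])/2); return f,c["cx"],c["cy"],np.array(c["extrinsics"])
def px2z(n,u,v,z,c=None):
    f,cx,cy,T=c or cal(n); d=T[:3,:3]@np.array([(u-cx)/f,(v-cy)/f,1]); o=T[:3,3]; return o+d*(z-o[2])/d[2]
def proj(n,p,c=None):
    f,cx,cy,T=c or cal(n); q=T[:3,:3].T@(np.array(p)-T[:3,3]); return np.round([f*q[0]/q[2]+cx,f*q[1]/q[2]+cy],1)
def quat(Rm):
    x,y,z,w=R.from_matrix(Rm).as_quat(); return [w,x,y,z]
def frame(z,y):  # tool z direction, y approx
    z=np.array(z,float);z/=np.linalg.norm(z);y=np.array(y,float);y-=z*(y@z);y/=np.linalg.norm(y);return np.c_[np.cross(y,z),y,z]
E
python3 - <<'E'
from h import *
for n in ("top","side"):
    cv2.imwrite(f"pics/{n}0.png",read_camera(n)); f,cx,cy,T=cal(n); print(n,f,cx,cy,T.round(3).tolist())
E
```

```text
pics
top 489.12219239718695 322.9602558289142 241.8368796906142 [[0.002, -0.991, 0.133, 0.417], [-1.0, -0.002, 0.003, -0.03], [-0.003, -0.133, -0.991, 1.103], [0.0, 0.0, 0.0, 1.0]]
side 535.0467179118594 327.0577962405998 244.40792628070105 [[-0.94, -0.195, 0.282, 0.221], [-0.343, 0.538, -0.77, 0.85], [-0.002, -0.82, -0.572, 0.822], [0.0, 0.0, 0.0, 1.0]]
```

View pics/top0.png

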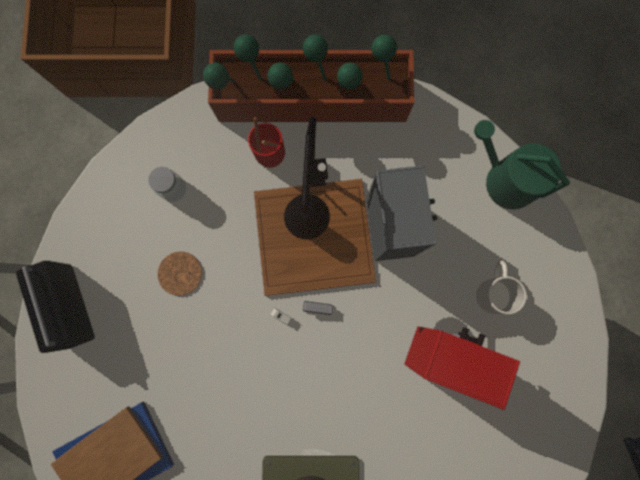

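View pics/side0.png

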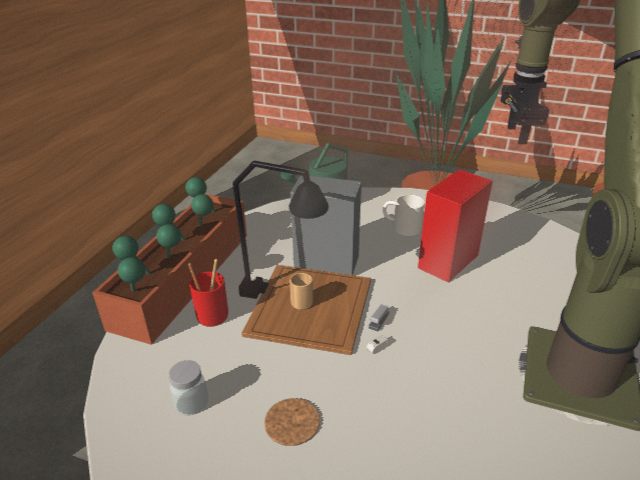

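Top: the board is at about (315,237), with the lamp at its world +x edge (315,172). The grey case stands at (402,212) on the right, world −y side. The red look-alike is at (462,365) and gets left alone. The coaster is at (180,274), and the cup is hidden under the lamp head in this view. Side: the cup is at (302,291), the grey case at (330,225) and the coaster at (292,421). The grey one is the case, because it stands at the board edge and has black buttons at (434,210) facing away from the board.

Run:
```python
import cv2,numpy as np
a=cv2.imread("pics/top0.png")[110:310,240:450]; cv2.imwrite("pics/top0c.png",cv2.convertScaleAbs(cv2.resize(a,None,fx=3,fy=3,interpolation=2),alpha=1.5))
a=cv2.imread("pics/side0.png")[160:360,190:400]; cv2.imwrite("pics/side0c.png",cv2.resize(a,None,fx=3,fy=3,interpolation=2))
```

```text
(no output)
```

View pics/top0c.png

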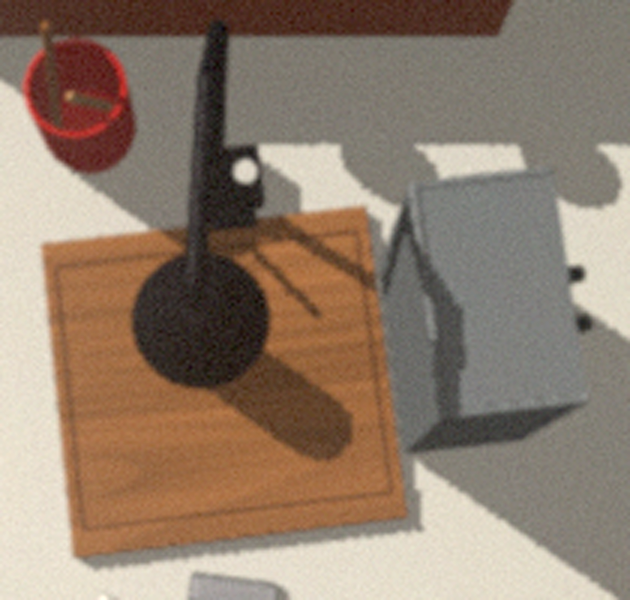

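View pics/side0c.png

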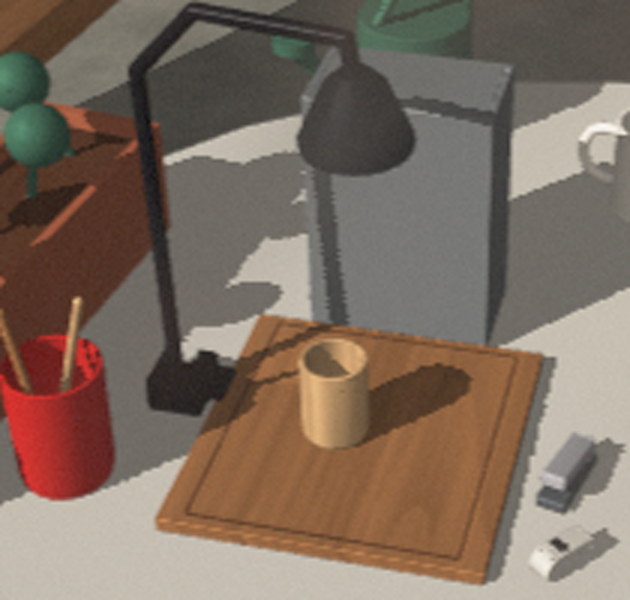

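Run:
```python
from h import *
t=lambda u,v,z:px2z("top",240+u/3,110+v/3,z)
s=lambda u,v,z:px2z("side",190+u/3,160+v/3,z)
# order: lamp/+y corner, lamp/-y, near/-y, near/+y
A=np.array([t(42,243,.012),t(366,207,.012),t(406,517,.012),t(77,556,.012)])
B=np.array([s(157,522,.012),s(262,316,.012),s(543,354,.012),s(485,575,.012)])
for M in (A,B):
    print(M[:,:2].round(4).tolist(),M.mean(0).round(4),"len",[round(np.linalg.norm(M[i]-M[i-3]),4) for i in range(4)])
    ex=(M[0]+M[3]-M[1]-M[2])/2; print("yaw of board x",np.degrees(np.arctan2(ex[1],ex[0])))
C=np.array([t(410,187,.22),t(549,170,.22),t(588,402,.22)]); print("case top",C[:,:2].round(4).tolist(),((C[0]+C[2])/2).round(4)); e=C[1]-C[2];print("front edge dir",np.degrees(np.arctan2(e[1],e[0]))+90)
D=np.array([s(305,100,.22),s(500,120,.22),s(513,66,.22)]);print("side case top",D[:,:2].round(4).tolist())
print("cup rim",s(335,361,.082),"cup mid",s(335,396,.047), "base", s(335,430,.012))
print("coaster top",px2z("top",180,274,.006),px2z("side",292,421,.006))
print("lamp head top view (z .325)",t(201,320,.30), "side rim", s(356,145,.27), "clip",t(238,185,.03))
print("stem base",s(180,365,.03),"stem top",s(140,68,.355))
for n,p in dict(pot=(265,160),stapler=(318,310),whistle=(282,319),jar=(163,181),mug=(507,295)).items(): print(n,px2z("top",*p,.03)[:2].round(3))
print(env.current_tool_pos(),env.current_ee_rot(),env.current_time())
```

```text
[[0.681, 0.1309], [0.7095, -0.1159], [0.4734, -0.1436], [0.4441, 0.1001]] [ 0.577  -0.0071  0.012 ] len [np.float64(0.2485), np.float64(0.2377), np.float64(0.2454), np.float64(0.2389)]
yaw of board x 96.70543598597403
[[0.6761, 0.1347], [0.7064, -0.1125], [0.4715, -0.1435], [0.441, 0.1039]] [ 0.5737 -0.0044  0.012 ] len [np.float64(0.2491), np.float64(0.237), np.float64(0.2492), np.float64(0.2371)]
yaw of board x 97.00403004728778
case top [[0.6666, -0.1269], [0.6775, -0.2132], [0.5325, -0.2332]] [ 0.5995 -0.18    0.22  ]
front edge dir 97.84716695981983
side case top [[0.6637, -0.1247], [0.5153, -0.1462], [0.531, -0.2303]]
cup rim [0.59129777 0.00245899 0.082     ] cup mid [0.59294999 0.00107454 0.047     ] base [ 5.94500627e-01 -6.17168179e-05  1.20000000e-02]
coaster top [0.49155514 0.29408467 0.006     ] [0.4917834  0.29748786 0.006     ]
lamp head top view (z .325) [ 0.5677562  -0.00098674  0.3       ] side rim [0.57110578 0.00067311 0.27      ] clip [ 0.72153169 -0.01836318  0.03      ]
stem base [ 0.72974833 -0.01105684  0.03      ] stem top [0.67465679 0.09177906 0.355     ]
pot [0.749 0.105]
stapler [ 0.412 -0.016]
whistle [0.393 0.062]
jar [0.699 0.334]
mug [ 0.445 -0.428]
[ 0.20747077 -0.58898901  0.23799339] [-7.74301541e-04  9.85680762e-01  1.68620255e-01 -2.15035229e-04] 0.1
```

Board centre is about (0.575,−0.006) with yaw about 97°. The case top centre is about (0.598,−0.18), the cup about (0.593,0) and the coaster about (0.492,0.296). The lamp head is over (0.57,0). I'll check reachability of the cup route before moving.

```bash
cat >> h.py <<'E'
yaw=np.radians(97.0); bx=np.array([np.cos(yaw),np.sin(yaw),0]); by=np.array([-np.sin(yaw),np.cos(yaw),0]); up=np.array([0,0,1.])
bc=np.array([0.575,-0.006,0]); g=env.tcp_to_grasp
def lean(deg,s=1):  # tool frame leaned, upper end toward board +x
    a=np.radians(deg); return frame(-np.cos(a)*up-np.sin(a)*bx, s*by)
E
python3 - <<'E'
from h import *
cup=np.array([.593,-.0005,.057]); co=np.array([.4917,.2958,.051])
for d in (35,45,50):
  for s in (1,-1):
    F=lean(d,s); z=F[:,2]; q=quat(F)
    for nm,p in (("cup",cup+g*z),("pre",cup+g*z-.12*z),("co",co+g*z),("coup",co+g*z-.12*z)):
        j=planner.solve_ik(p,q); print(d,s,nm,None if j is None else np.round(j,2))
for p in ([.3,-.35,.5],[.4,-.15,.5],[.4,.2,.5]):
    j=planner.solve_ik(p,quat(frame([0,0,-1],by))); print(p,None if j is None else np.round(j,2))
E
```

```text
35 1 cup [-0.87  1.35  1.04  1.8  -0.83  0.58 -2.63]
35 1 pre [ 0.1   1.21 -1.26  1.69  1.36  1.83  1.79]
35 1 co [-0.32  1.42 -1.26  1.52  1.34  1.88  1.47]
35 1 coup [-0.44  1.29 -1.26  1.36  1.21  1.95  1.55]
35 -1 cup [-0.69  1.14  0.6   1.8   0.12  0.45 -0.37]
35 -1 pre [-0.48  0.88  0.    1.72  0.73  0.92 -0.93]
35 -1 co [-1.21  1.25  0.75  1.58 -0.3   0.88 -0.4 ]
35 -1 coup [-0.99  1.    0.12  1.4   0.34  1.21 -0.97]
45 1 cup [ 0.09  1.34 -1.05  1.71  1.52  1.8   1.73]
45 1 pre [ 0.    1.31 -1.26  1.64  1.43  2.03  1.72]
45 1 co [-0.39  1.49 -1.26  1.42  1.37  2.06  1.48]
45 1 coup [-0.58  1.3  -1.04  1.22  1.14  1.99  1.63]
45 -1 cup [-0.86  1.31  0.83  1.76 -0.13  0.51 -0.2 ]
45 -1 pre [-0.61  0.98  0.08  1.68  0.76  1.02 -1.02]
45 -1 co [-1.22  1.3   0.7   1.47 -0.1   1.02 -0.59]
45 -1 coup [-1.1   1.13  0.28  1.26  0.28  1.36 -0.92]
50 1 cup [ 0.05  1.38 -1.04  1.69  1.54  1.9   1.71]
50 1 pre [-0.1   1.25 -1.04  1.61  1.35  1.92  1.71]
50 1 co [-0.47  1.42 -1.04  1.37  1.26  1.97  1.53]
50 1 coup [-0.63  1.35 -1.04  1.14  1.18  2.08  1.64]
50 -1 cup [-0.91  1.38  0.9   1.74 -0.16  0.55 -0.21]
50 -1 pre [-0.66  1.03  0.1   1.64  0.77  1.09 -1.06]
50 -1 co [-1.22  1.33  0.67  1.42 -0.01  1.1  -0.68]
50 -1 coup [-1.12  1.2   0.3   1.18  0.3   1.46 -0.93]
[0.3, -0.35, 0.5] [ 0.57  0.22  0.26  1.57 -0.06  1.36 -2.19]
[0.4, -0.15, 0.5] [-0.64  0.35  1.33  1.67 -0.34  1.4  -2.28]
[0.4, 0.2, 0.5] [ 0.27  0.37 -1.24  1.56  0.35  1.46  2.27]
```

```bash
timeout 300 python3 - <<'E'
from h import *
def st(m): print(m,round(env.current_time(),2),np.round(env.current_tool_pos(),4),np.round(env.current_joint_positions(),2),np.round(env.current_ft_force(),1),round(env.current_finger_gap(),4))
cup=np.array([.593,-.0005,.057]); co=np.array([.4917,.2958,.0525])
F=lean(45,-1); z=F[:,2]; q=quat(F)
env.goto_joints([1.1,.2,-.1,1.565,.157,1.37,-.215]); st("up")
env.goto_joints([-.5,.2,0,1.65,.5,1.2,-.93]); st("swing")
env.move_to(cup+g*z-.2*z,q); st("pre")
env.line_to(cup+g*z,speed=.15); st("at")
env.set_gripper(.03,squeeze=15); st("grip")
if env.current_finger_gap()>.045:
    env.line_to(cup+g*z-.1*z,speed=.15); st("lift")
    env.line_to(co+g*z+[0,0,.06],speed=.2); st("over")
    env.line_to(co+g*z,speed=.06); st("down"); 
    f=read_camera("side"); cv2.imwrite("pics/s1.png",cv2.resize(f[240:480,100:420],None,fx=2,fy=2))
E
```

```text
up 1.31 [ 0.1594 -0.4337  0.508 ] [ 1.1   0.2  -0.1   1.57  0.16  1.37 -0.22] [ 0.7 -0.1  0.2] 0.0883
swing 3.49 [0.5163 0.0623 0.5153] [-0.5   0.2   0.    1.65  0.5   1.2  -0.93] [ 0.7 -0.7  0.4] 0.0877
pre 4.8 [0.5783 0.1263 0.1867] [-0.64  0.91 -0.01  1.58  0.72  1.22 -0.99] [ 0.2 -0.1  0. ] 0.0879
at 6.28 [ 0.5951 -0.0125  0.0441] [-0.49  1.1   0.09  1.74  0.95  0.85 -1.16] [0.4 0.3 0.2] 0.0881
grip 6.95 [ 0.5947 -0.0136  0.0439] [-0.49  1.1   0.09  1.74  0.95  0.85 -1.16] [0.2 1.5 1.1] 0.0494
lift 7.77 [0.5856 0.0555 0.1143] [-0.56  1.    0.03  1.69  0.82  1.02 -1.07] [0.3 0.5 0.2] 0.0498
over 9.14 [0.4941 0.2809 0.0997] [-0.86  1.07 -0.07  1.47  0.61  1.29 -1.18] [ 0.4 -0.3 -0.3] 0.0498
down 10.29 [0.4935 0.2829 0.0397] [-0.87  1.16 -0.06  1.45  0.62  1.23 -1.22] [-0.5  0.5 -1.5] 0.0497
```

View pics/s1.png

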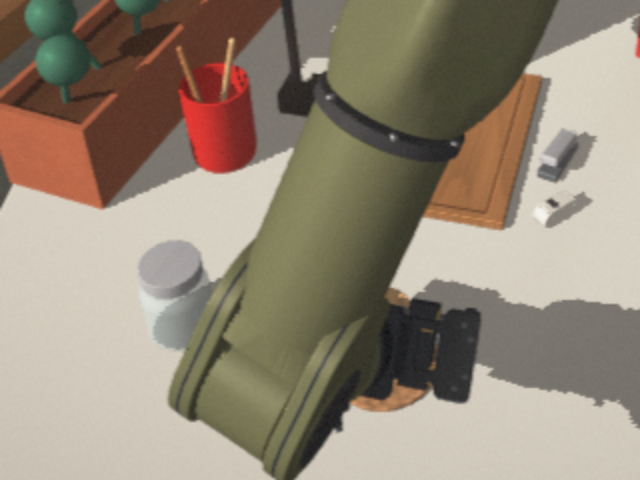

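The arm hides the cup in this view; the wrist is over the coaster with the jar beside it, untouched. By the finger height the cup's base is about 1.5 mm above the cork, so I'll lower, release, retreat and go to the pre-push pose.

```bash
timeout 300 python3 - <<'E'
from h import *
def st(m): print(m,round(env.current_time(),2),np.round(env.current_tool_pos(),4),np.round(env.current_joint_positions(),2),np.round(env.current_ft_force(),1),round(env.current_finger_gap(),4))
F=lean(45,-1); z=F[:,2]
p=np.array(env.current_tool_pos()); env.line_to(p-[0,0,.0018],speed=.02); st("low")
env.set_gripper(.088); st("open")
p=np.array(env.current_tool_pos()); env.line_to(p-.14*z,speed=.2); st("back")
env.goto_joints([-.5,.2,0,1.65,.5,1.2,-.93]); env.set_gripper(0)
env.goto_joints([.35,.2,0,1.65,.2,1.2,-.2]); st("swing")
F=lean(-20,-1); q=quat(F)
P=bc-.265*bx-.0023*by+[0,0,.2]
j=planner.solve_ik(P+[0,0,.1],q); print(j)
if j is not None and abs(j[2])<.8:
    env.move_to(P+[0,0,.1],q); st("pre"); env.line_to(P,speed=.15); st("pre2")
for n in("top","side"): cv2.imwrite(f"pics/{n}2.png",read_camera(n))
a=cv2.imread("pics/side2.png");b=cv2.imread("pics/top2.png")
cv2.imwrite("pics/m2.png",np.hstack([cv2.resize(a[130:480,130:430],(400,467)),cv2.resize(cv2.convertScaleAbs(b[100:330,243:440],alpha=1.5),(400,467))]))
E
```

```text
low 10.59 [0.4936 0.2829 0.038 ] [-0.87  1.17 -0.06  1.45  0.62  1.23 -1.22] [ 0.  -0.3 -0.5] 0.05
open 11.3 [0.4936 0.2829 0.0379] [-0.87  1.17 -0.06  1.45  0.62  1.23 -1.22] [ 0.6 -0.2  0.2] 0.088
back 12.15 [0.4815 0.3798 0.1364] [-0.95  1.11 -0.09  1.2   0.53  1.52 -1.12] [ 0.3 -0.3  0.5] 0.088
swing 16.57 [ 0.4105 -0.2615  0.4852] [ 0.35  0.2  -0.    1.65  0.2   1.2  -0.2 ] [0.1 0.2 0.4] 0.0005
[ 0.5414601   0.81168173 -0.13396222  1.13823805 -0.19992063  1.38943014
  0.61723925]
pre 17.64 [ 0.6102 -0.2677  0.3012] [ 0.54  0.81 -0.13  1.14 -0.2   1.39  0.62] [-0.2 -0.6  0.4] 0.0004
pre2 18.46 [ 0.6104 -0.2689  0.2016] [ 0.55  0.9  -0.14  1.25 -0.2   1.19  0.66] [0.1 0.8 0.5] 0.0003
```

View pics/m2.png

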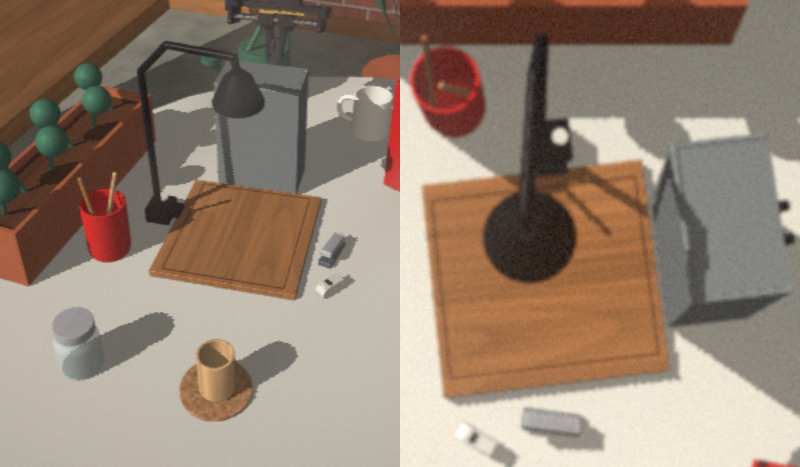

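The cup stands upright on the coaster, centred at (215,370) in the left crop. The board is clear, and the case is still upright with the gripper behind it. Now the push.

```bash
timeout 300 python3 - <<'E'
from h import *
def st(m): print(m,round(env.current_time(),2),np.round(env.current_tool_pos(),4),np.round(env.current_ft_force(),1))
for th in (0,8,16,24,30):
    a=np.radians(th); X=-.125-.090*np.cos(a)+.203*np.sin(a)-.009; Z=.203*np.cos(a)+.090*np.sin(a)
    env.line_to(bc+X*bx-.0023*by+[0,0,Z],speed=.07); st(th)
env.wait(.3)
env.line_to(np.array(env.current_tool_pos())-.08*bx+[0,0,.1],speed=.2); st("back")
for n in("top","side"): cv2.imwrite(f"pics/{n}3.png",read_camera(n))
a=cv2.imread("pics/side3.png");b=cv2.imread("pics/top3.png")
cv2.imwrite("pics/m3.png",np.hstack([cv2.resize(a[130:330,190:390],(400,400)),cv2.resize(cv2.convertScaleAbs(b[120:320,240:440],alpha=1.5),(400,400))]))
E
```

```text
0 19.29 [ 0.6047 -0.2286  0.203 ] [ 0.  -1.5 -0.6]
8 19.88 [ 0.601  -0.199   0.2137] [ 0.5 -1.4  0.6]
16 20.48 [ 0.5973 -0.1689  0.2201] [-0.3  0.1  0.1]
24 21.07 [ 0.5935 -0.1382  0.2221] [-0.3  0.  -0.3]
30 21.55 [ 0.5907 -0.1148  0.2209] [ 0.1 -0.6  0.9]
back 22.64 [ 0.6001 -0.1941  0.3199] [-0.1  0.9 -0. ]
```

View pics/m3.png

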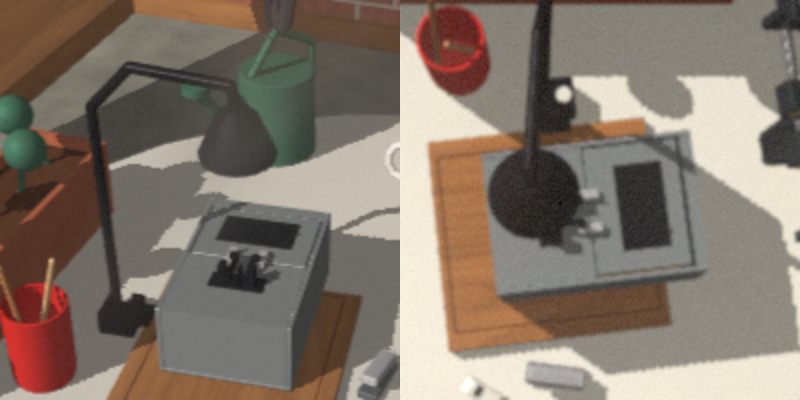

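The case lies on its back on the board, with its top end at left under the lamp head and the foot overhanging the board's −x edge. The catch is near (240,265) in the left crop. I'll enlarge to read its pose.

Run:
```python
import cv2,numpy as np
a=cv2.imread("pics/side3.png")[220:330,260:360];b=cv2.imread("pics/top3.png")[178:278,278:398]
cv2.imwrite("pics/m3c.png",np.vstack([]) if 0 else np.hstack([cv2.resize(cv2.convertScaleAbs(a,alpha=1.4),None,fx=4,fy=4,interpolation=2)[:400],cv2.resize(cv2.convertScaleAbs(b,alpha=1.7),None,fx=10/3,fy=4,interpolation=2)]))
```

```text
(no output)
```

View pics/m3c.png

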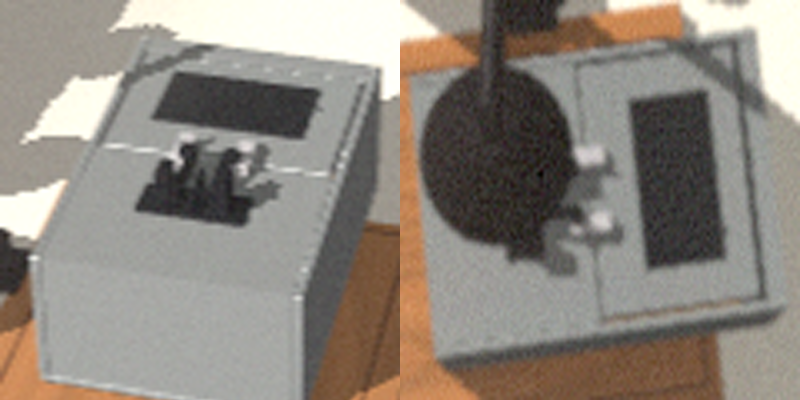

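```bash
cat >> h.py <<'E'
def casepts(o,yw):  # lying case: o = centre of front face on z=.102; returns fn (case x,y,z)->world
    zx=np.array([np.cos(yw),np.sin(yw),0]); xx=np.array([0,0,-1.]); yy=np.cross(zx,xx)
    foot=np.array([o[0],o[1],.057])-.110*zx
    return lambda p: foot+p[0]*xx+p[1]*yy+p[2]*zx
E
python3 - <<'E'
from h import *
t=lambda u,v,z:px2z("top",278+(u-400)*.3,178+v/4,z)
s=lambda u,v,z:px2z("side",260+u/4,220+v/4,z)
# order: top-lamp, foot-lamp, foot-near, top-near
A=np.array([t(410,75,.102),t(752,33,.102),t(783,305,.102),t(437,354,.102)])
B=np.array([s(38,258,.102),s(145,42,.102),s(378,70,.102),s(298,295,.102)])
for M in (A,B):
    e=M[0]+M[3]-M[1]-M[2]; yw=np.arctan2(e[1],e[0]); print(M[:,:2].round(4).tolist(),M.mean(0).round(4),np.degrees(yw),[round(np.linalg.norm(M[i]-M[i-3]),4) for i in range(4)])
    print(" board X,Y of centre",(M.mean(0)-bc)@bx,(M.mean(0)-bc)@by)
    W=casepts(M.mean(0),yw)
    print(" catch",W((-.058,0,.158)))
o=(A.mean(0)+B.mean(0))/2
for yw in (97,):
    W=casepts(o,np.radians(yw)); print("catch",W((-.058,0,.158)))
    for p in ((-.069,.0165,.158),(-.069,-.0165,.158),(-.047,.0165,.158),(-.047,-.0165,.158),(-.05,.0175,.12),(-.05,-.0175,.12)):
        u=proj("side",W(p)); v=proj("top",W(p)); print(p,"side crop",((u-[260,220])*4).round(),"top crop",np.round([(v[0]-278)/.3+400,(v[1]-178)*4]))
E
```

```text
[[0.6471, 0.0609], [0.6698, -0.154], [0.5265, -0.171], [0.5009, 0.0423]] [ 0.5861 -0.0555  0.102 ] 96.44905706739266 [np.float64(0.2161), np.float64(0.1444), np.float64(0.2149), np.float64(0.1474)]
 board X,Y of centre -0.05044959946243138 -0.004947349803313786
 catch [ 0.58066738 -0.00777436  0.115     ]
[[0.6402, 0.0617], [0.6674, -0.1501], [0.5243, -0.1695], [0.5003, 0.0433]] [ 0.5831 -0.0536  0.102 ] 96.8799324036085 [np.float64(0.2136), np.float64(0.1444), np.float64(0.2141), np.float64(0.1411)]
 board X,Y of centre -0.04824800613012557 -0.0021975545796382575
 catch [ 0.57731125 -0.00596619  0.115     ]
catch [ 0.5787102  -0.00690338  0.115     ]
(-0.069, 0.0165, 0.158) side crop [222. 177.] top crop [520. 229.]
(-0.069, -0.0165, 0.158) side crop [163. 168.] top crop [513. 165.]
(-0.047, 0.0165, 0.158) side crop [222. 209.] top crop [521. 235.]
(-0.047, -0.0165, 0.158) side crop [164. 201.] top crop [514. 172.]
(-0.05, 0.0175, 0.12) side crop [241. 164.] top crop [582. 227.]
(-0.05, -0.0175, 0.12) side crop [180. 156.] top crop [575. 161.]
```

Run:
```python
from h import *
t=lambda u,v,z:px2z("top",278+(u-400)*.3,178+v/4,z)
s=lambda u,v,z:px2z("side",260+u/4,220+v/4,z)
for n,f,P in (("top",t,[(577,65),(603,320),(763,298),(738,45)]),("side",s,[(105,147),(330,174),(360,87)])):
    Q=np.array([f(u,v,.102) for u,v in P]); X=(Q-bc)@bx; Y=(Q-bc)@by; print(n,"lid corners board X",X.round(4),"Y",Y.round(4))
# white seam z=113 -> foot X = X-.113 ; catch X = X+.045
```

```text
top lid corners board X [-0.0471 -0.0466 -0.1461 -0.1488] Y [-0.0723  0.0626  0.0632 -0.0708]
side lid corners board X [-0.0445 -0.0481 -0.136 ] Y [-0.0669  0.0632  0.0631]
```

The lid seam and the face edges agree to about 2 mm. The catch is at about (0.5787,−0.0073,0.115), with case yaw about 96.8°. I'll swing round and approach with a 45° lean, stopping short for a look from the wrist camera.

```bash
cat >> h.py <<'E'
def st(m): print(m,round(env.current_time(),2),np.round(env.current_tool_pos(),4),np.round(env.current_joint_positions(),2),np.round(env.current_ft_force(),1),round(env.current_finger_gap(),4))
catch=np.array([.5787,-.0073,.115])
T=catch-.005*bx; T[2]=.112
E
timeout 300 python3 - <<'E'
from h import *
F=lean(45,-1); z=F[:,2]; q=quat(F)
env.goto_joints([.35,.2,0,1.65,.2,1.2,-.2]); env.goto_joints([-.5,.2,0,1.65,.5,1.2,-.93]); env.set_gripper(.075); st("swing")
j=planner.solve_ik(T-.16*z,q); print(np.round(j,2))
env.move_to(T-.16*z,q); st("pre")
env.line_to(T-.07*z,speed=.15); st("near")
c=cal("wrist"); print("catch px",proj("wrist",catch,c))
w=read_camera("wrist"); cv2.imwrite("pics/w4.png",w); 
for y in (.0165,-.0165): 
  for h in (.126,.104):
    print("pad px",y,h,proj("wrist",np.r_[(catch+y*by)[:2],h],c))
s=read_camera("side"); cv2.imwrite("pics/m4.png",np.hstack([cv2.resize(cv2.convertScaleAbs(w,alpha=1.5),(480,360)),cv2.resize(s[130:330,210:370],(288,360))]))
E
```

```text
swing 26.23 [0.5162 0.0636 0.5153] [-0.5   0.2  -0.    1.65  0.5   1.2  -0.93] [-0.7  0.1  0.4] 0.0749
[-0.62  0.83 -0.01  1.65  0.73  1.22 -0.96]
pre 27.38 [0.5663 0.0998 0.2266] [-0.62  0.83 -0.01  1.65  0.73  1.22 -0.96] [ 0.4 -0.8 -0.2] 0.075
near 28.13 [0.5738 0.0379 0.1622] [-0.55  0.9   0.03  1.75  0.83  1.04 -1.04] [-0.7  0.2 -0. ] 0.0752
catch px [316.5 256. ]
pad px 0.0165 0.126 [284.5 275.1]
pad px 0.0165 0.104 [286. 238.]
pad px -0.0165 0.126 [348.5 275. ]
pad px -0.0165 0.104 [346.9 237.9]
```

View pics/m4.png

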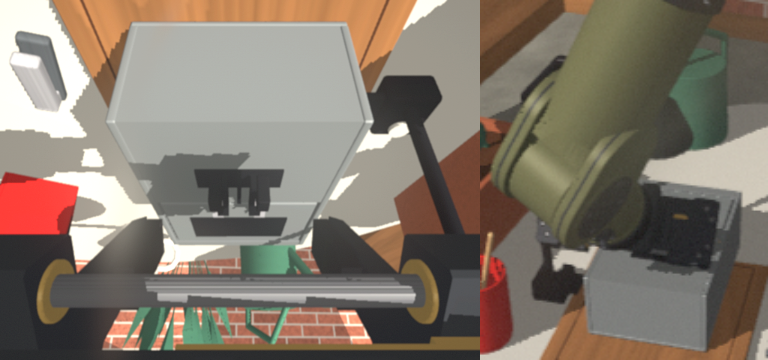

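The wrist view shows the catch between the jaws at about (239,196) of the half-size picture, against (237,192) predicted. The lamp's clip is clear at the right. One enlarged crop to trim the pinch.

Run:
```python
import cv2
a=cv2.imread("pics/w4.png")[210:310,250:390]
cv2.imwrite("pics/w4c.png",cv2.convertScaleAbs(cv2.resize(a,None,fx=5,fy=5,interpolation=2),alpha=2.5,beta=10))
```

```text
(no output)
```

View pics/w4c.png

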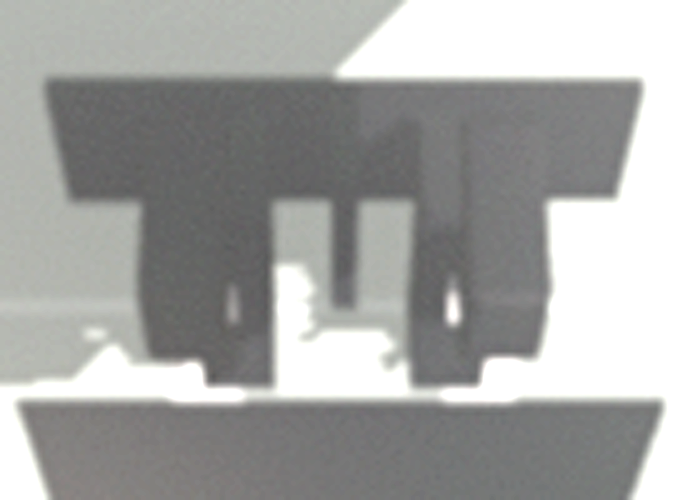

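Button outer edges are at crop columns 140 and 548, so the centre is px 318.8 against 316.5 predicted, about 1.2 mm off. I'll shift by that (toward −by) and 1.5 mm along +bx, then pinch.

```bash
timeout 300 python3 - <<'E'
from h import *
F=lean(45,-1); z=F[:,2]
P=T-.0012*by+.0015*bx
env.line_to(P-.07*z,speed=.1)
env.line_to(P,speed=.08); st("at")
env.set_gripper(.026,squeeze=16); st("pinch"); env.wait(.5); st("held")
env.set_gripper(.075); st("open")
env.line_to(P-.16*z,speed=.15); st("back")
env.goto_joints([-1.0,.2,0,1.65,.5,1.2,-.93]); st("clear")
a=read_camera("side");b=read_camera("top"); cv2.imwrite("pics/side5.png",a); cv2.imwrite("pics/top5.png",b)
cv2.imwrite("pics/m5.png",np.hstack([cv2.resize(a[130:480,110:410],(400,467)),cv2.resize(cv2.convertScaleAbs(b[110:330,243:432],alpha=1.5),(400,467))]))
E
```

```text
at 29.51 [ 0.5806 -0.01    0.1121] [-0.49  0.98  0.07  1.8   0.92  0.91 -1.1 ] [-0.6  0.7  0.1] 0.0753
pinch 30.35 [ 0.5805 -0.0104  0.1121] [-0.49  0.98  0.07  1.8   0.92  0.91 -1.1 ] [1.  0.  1.9] 0.0262
held 30.85 [ 0.5805 -0.0104  0.112 ] [-0.49  0.98  0.07  1.8   0.92  0.91 -1.1 ] [1.4 2.  1.3] 0.026
open 31.69 [ 0.5803 -0.0107  0.112 ] [-0.49  0.98  0.07  1.8   0.92  0.91 -1.1 ] [ 0.1 -1.2  0.5] 0.075
back 32.91 [0.5662 0.1006 0.2248] [-0.62  0.83 -0.01  1.64  0.73  1.22 -0.96] [-0.6  0.2 -0.7] 0.075
clear 34.33 [0.423  0.3026 0.514 ] [-1.    0.2   0.    1.65  0.5   1.2  -0.93] [-0.9 -0.3  0.2] 0.0753
```

View pics/m5.png

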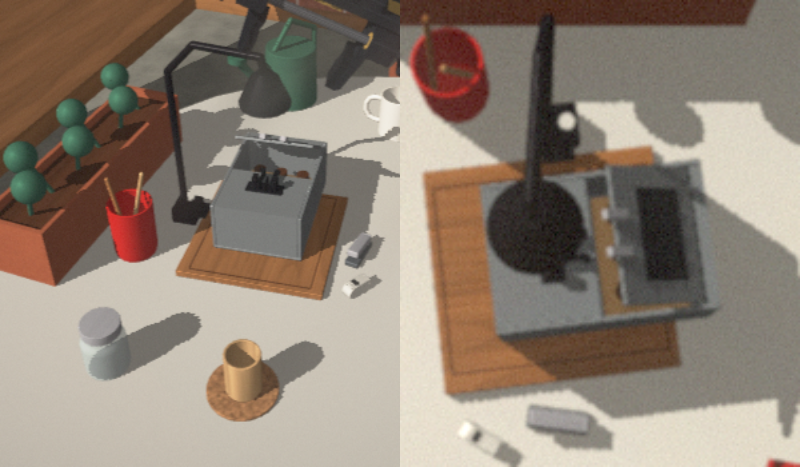

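The lid is up, with the open edge at (280,138) left and (610,240) right. The case is on its back on the board, the cup is upright on the coaster and the other things are in place. Handing in.

```bash
python3 -c "
from h import *
env.job_done(); print(env.current_time())"
```

```text
the job is handed in; nothing more can be done
the job is handed in; nothing more can be done
```

I did the job in the order asked and handed it in at about 34 s on the robot's clock, well inside the 72 s limit.

1. **Cup:** I moved it off the board and stood it on the cork coaster; the last picture shows it upright there.
2. **Case:** I pushed it over against the board's edge. It lies on its back on the board, with its foot about 35 mm beyond the edge.
3. **Lid:** I pinched the two catch buttons with the tool leaned 45°. The last side and top pictures show the lid up, and it stayed up after I let go.

In the last pictures the lamp, pencil pot, stapler, whistle and jar look undisturbed. The mug shows only partly and the red look-alike barely, so those two rest on my never having reached for them. Wrist forces stayed within a few newtons at every point I read them, and the arm was clear of everything at hand-in.

- **Position disagreement:** the top and side cameras differed by 2–3 mm on positions. I trimmed the pinch by 1–1.5 mm from a wrist-camera view.
- **Finger gap:** at the pinch the fingers closed to 26 mm, 2 mm tighter than the 28 mm expected with both buttons fully in. I did not find out why.

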